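Close and clip the filter holder beside the microscope

TASK

Swing the open black cover of the filter holder fully shut against its metal back frame. Then squeeze the blue spring clamp, take it off its white parking rail and clip it square over both tabs at the top of the holder, centred on the tabs, so that it holds the cover shut. When you have let go, the clamp must still be pushed fully down, its steel barrel resting on the tabs' top edge, and the dish, the bottle and the objective left where they are.

Things in the scene. Friction and masses are not known exactly. Their poses are not given: they have to be found in the camera images.
- holder: filter holder, fixed: grey foot 120 x 110 x 12 mm with an upright aluminium window frame, 5 mm thick (x 0 to +5 mm), 100 mm wide (y), amber filter in it, a 44 mm wide tab at mid top (z 95 to 125 mm). Origin: centre of the foot's underside; x normal to the frame, z up; the cover, counted as part of it, opens to -x
- holder_tab (a point): middle of the top of the tabs, in the plane where the shut cover meets the back frame, 125 mm above the bench; axes as the holder's. With the cover shut the two tabs form one tongue 10 mm thick (x -5 to +5 mm), 44 mm wide (y), 30 mm high
- cover (a joint): hinge of the black cover frame with red tab, twin of the back frame (5 mm thick, 100 mm wide, 109 mm high with its 44 x 30 mm tab). 0 = shut, upright against the back frame (stop); grows as it leans out to the holder's -x, at most 1.1 rad. Axis along the holder's y at its x -2.5, z 16 mm. Stiff (0.12 Nm friction): stays where left
- cover_tab (a point): middle of the top edge of the cover's red tab, 109 mm from the hinge axis, 2.5 mm inside the outer face. Turns with the cover: x normal to it, y along the hinge, z from hinge to tab
- clamp: blue spring clamp like a clothes peg, 65 g, jaws down, handles up. Origin on its steel pivot barrel's axis (16 mm diameter, along y). Jaws open and handles squeeze along x. Jaws reach 30 mm below, handles 40 mm above the origin. Pushed fully down on an edge the barrel rests on it: origin 8 mm above the edge. Pose of the -x half: it turns about y as the handles are squeezed; origin and y axis stay
- jaw (a joint): clamp opening: 0 = jaw faces (14 mm high) parallel, 10 mm apart, as on a 10 mm plate, the flat handles (24 mm wide) splayed 0.3 rad each, 47 mm over their tips; +0.6 = fully squeezed (stop): handles parallel, 22 mm over their outsides, jaws 19 to 27 mm apart; -0.4 = shut. Spring: 10 N at the jaws at 0; 15 N for full squeeze. Splaying handles that stick to the fingers pull the clamp up some mm
- rail: white parking rail, fixed: foot 100 x 100 x 12 mm with an upright strip 10 mm thick (x), 80 mm wide (y), whose top edge is 75 mm above the bench. Origin: centre of the foot's underside. The clamp starts clipped on this strip, fully down
- dish: clear petri dish with lid, 92 mm diameter, 18 mm high, loose; leave it alone. Origin: centre of the underside
- bottle: white jar with blue cap, 56 mm diameter, 100 mm high, loose; leave it alone. Origin: centre of the underside
- objective: steel microscope objective standing on end, 34 mm diameter, 46 mm high, loose; leave it alone. Origin: centre of the underside
Things that resemble listed ones, but are neither listed nor needed, are in the scene too. What is meant by the clamp is not red, and is the larger of those in its own colour.

How it is judged:
On the way:
1. the cover is swung shut (value of joint cover below 0.08 rad and contact force between clamp and holder below 0.5 N), for 0.2 s.
At the end, for the whole second after the job is handed in: the cover is shut (within 0.04 rad) and the clamp, at rest, grips both tabs: its pivot within 10 mm of the tabs' middle along the edge and 5 mm across it, its barrel within 5 mm of the top edge, upright within 0.2 rad and square to the edge within 0.2 rad (value of joint cover below 0.04 rad and x of clamp in the frame of holder_tab between -0.005 and 0.005 m and y of clamp in the frame of holder_tab between -0.01 and 0.01 m and z of clamp in the frame of holder_tab between 0.004 and 0.013 m and angle between the y axis of clamp and the y axis of holder, either way round below 0.2 rad and angle between clamp's own z axis and vertical below 0.2 rad and value of joint jaw between -0.1 and 0.15 rad and contact force between clamp and holder above 3 N and linear speed of clamp below 0.02 m/s); the robot touches nothing.
It fails at once if the dish is moved by more than 30 mm (distance of dish from where it was at the start of the episode above 0.03 m).
It fails at once if the bottle is moved by more than 30 mm or tipped (distance of bottle from where it was at the start of the episode above 0.03 m or angle between bottle's own z axis and vertical above 0.5 rad).
It fails at once if the objective is moved by more than 30 mm or tipped (distance of objective from where it was at the start of the episode above 0.03 m or angle between objective's own z axis and vertical above 0.5 rad).
It also fails if it takes over 64 s, if anything falls off the work surface, if the arm or the gripper's body presses on something with over 40 N, if the wrist force passes 120 N, or if a joint passes its speed limit or range.

ROBOT

A 6-joint arm with a two-finger parallel gripper is mounted at the origin on the work surface. World frame = base frame: x ahead of the robot, y to its left, z up, the work surface at z = 0. Lengths are in m, angles in rad, forces in N, time in s.
With the tool pointing down it reaches from about 0.35 to 0.975 m from the base axis. Payload 4.9 kg.
Tool frame: the origin (TCP) lies at the very end of the fingers, on their centre line; the grasp point (between the pads) lies 19 mm behind it (ctrl.grip_point_offset is the distance from the TCP to the grasp point, in m); z points along the fingers, y is the line along which they close (so a half turn about z gives the same grasp; the last joint's range is limited). The gripper opens to 85 mm and grips with 20 to 120 N. Pads are 22 mm wide; open, the fingers measure 114 mm over their backs; the gripper's body (76 mm by 85 mm) begins 54 mm behind the grasp point. The pads swing forward as they close: fully open they stand 13 mm farther back than shut.
Start: joints at [-1.353, 0.053, 1.613, -0, 1.476, -0.119], TCP at [0.207, -0.59, 0.231] pointing down, gripper open.
Joint ranges: [-3.01, 3.01], [-1.01, 2.22], [0.06, 2.58], [-1.02, 4.17], [0.09, 2.62], [-3.14, 3.14]. Speed limits (rad/s): [2.57, 2.57, 3.14, 3.14, 3.14, 3.14].

INTERFACE

Orientations are given as a rotation vector (axis times angle).
In Python, from station import ctrl gives the robot as it stands.
- The arm moves only by the tool send_rows, never from a script. Its argument "rows" is a list of rows, each a list of 3 entries, a list of its own where there are three numbers: the finger opening in cm, from 0 to 8.54, then the shift along the tool's x, y, z in cm, then the turn about the tool's z in degrees. A call has 1 to 10 rows; each row shifts and turns the commanded pose from where the row before left it, along the tool's axes as they then stand; what a row does not reach is not made up. A row lasts 1/8 s, in which the tool goes at most 62.5 mm and 10.7 degrees, less where a joint would pass 70% of its speed; a pose out of reach is approached as far as the arm can. A call with a gripper value outside its range is refused whole. The fingers move at their own pace and stop on an object; "newtons" is the grip in N (left out, the last holds). Time passes only in rows, so rows that do not move let the fingers close. It gives the time, the measured TCP pose, the force, the opening and the grip force at its end, in the units of the state.
- ctrl.get_obs(): the state, without advancing time (a new reading comes with each control period).
- ctrl.get_image(name): name is "scene" or "top"; returns a dict with "frame" (384x512x3 uint8, red, green, blue), "range_z" (384x512 float32, m along the optical axis (not along the pixel's ray), 0 where there is no reading), "fx", "fy", "cx", "cy" (pixels), "k1" (the pictures are not rectified: a ray, as slopes to the right and down, at radius r is drawn at 1 + k1 r^2 times it, then the intrinsics apply), "cam_to_world" (4x4, takes a point from camera to world coordinates). Camera axes: x right, y down, z forward; pixel columns grow to the right and rows downward; lengths in m; the calibration is good to about 2 mm. A picture is of the moment at which its call begins.
- ctrl.finish_job(): hands the job in; it is judged then, once.
The state is a dict: "t": time; "q": joint angles; "dq": joint speeds; "effort": joint torques, N m; "tool_pos": TCP position; "tool_rot": TCP orientation; "contact_force": force on the tool from outside, world axes, zero at the start; "wrist_torque": the same for the moment, N m; "opening": finger opening in m; "grip_force": force on a finger pad.
Only numpy, scipy, OpenCV 4.12 (cv2) and the standard library are available. Lean on these libraries where they do the work, as an engineer would, in place of code of your own. Each camera call takes 0.05 s, during which the arm holds its last target. There are 200 camera calls.

## Working session

There is one attempt and no reset: what is moved stays moved. The work goes in short steps, Python scripts to look and compute and a tool call to move; the robot and the scene stay as the last step left them, time stands still between calls to the robot, and variables do not carry over. Pictures are saved under pics/ and viewed, at most 10 in all, crops included, and the job is handed in when it is done.

Besides the shell and the picture viewer there is one more tool, called by a JSON object that holds its "op" and its "data". send_rows: Moves the arm, as the interface text tells. Its arguments: {"type":"object","properties":{"rows":{"type":"array","items":{"type":"array"}},"newtons":{"type":"number"}},"required":["rows"]}

```bash
mkdir -p pics
cat > h.py <<'E'
import numpy as np, cv2, pickle
from station import ctrl
def grab(n):
    im=ctrl.get_image(n); pickle.dump(im,open(n+'.pkl','wb')); return im
def load(n): return pickle.load(open(n+'.pkl','rb'))
def cloud(im):
    h,w=im['range_z'].shape; u,v=np.meshgrid(np.arange(w),np.arange(h))
    K=np.array([[im['fx'],0,im['cx']],[0,im['fy'],im['cy']],[0,0,1.]])
    p=np.stack([u,v],-1).reshape(-1,1,2).astype(float)
    # drawn = (1+k1 r^2)*ray
    r=cv2.undistortPoints(p,K,np.array([im['k1'],0,0,0,0.]),None,None).reshape(h,w,2)
    z=im['range_z']; c=np.stack([r[...,0]*z,r[...,1]*z,z,np.ones_like(z)],-1)
    return (c@np.asarray(im['cam_to_world']).T)[...,:3]
def save(im,name,box=None,s=1):
    f=im['frame'][...,::-1]
    if box: x0,y0,x1,y1=box; f=f[y0:y1,x0:x1]
    cv2.imwrite('pics/'+name,cv2.resize(f,None,fx=s,fy=s,interpolation=cv2.INTER_CUBIC))
E
python3 - <<'E'
from h import *
for n in('scene','top'):
    im=grab(n); save(im,n+'0.png',None,1.5)
    print(n,im['cam_to_world'],im['fx'],im['k1'])
print(ctrl.get_obs())
E
```

```text
scene [[ 0.87874926  0.24931023 -0.40699403  1.02074162]
 [ 0.47723186 -0.47153459  0.74155572 -0.88175193]
 [-0.00703433 -0.84587206 -0.53333946  0.71596674]
 [ 0.          0.          0.          1.        ]] 483.0764063307204 -0.10513852906008017
top [[ 0.00842823 -0.99308176  0.11712206  0.4287706 ]
 [-0.99958131 -0.01160916 -0.02650347 -0.03775091]
 [ 0.0276798  -0.11684964 -0.99276381  1.24197334]
 [ 0.          0.          0.          1.        ]] 464.87292151829297 -0.11402176319202215
{'t': 0.1, 'q': array([-1.35298169e+00,  5.32897842e-02,  1.61418160e+00,  4.57773125e-06,
        1.47602041e+00, -1.18979709e-01]), 'dq': array([-0.00053696, -0.0006521 , -0.0044006 , -0.00203186, -0.00071222,
        0.00063713]), 'effort': array([ 1.18174128e-03, -3.94901526e+01, -3.71363068e+01,  2.89287834e-05,
        3.89887151e-03,  1.21625717e-05]), 'tool_pos': array([ 0.20642695, -0.58931206,  0.23017175]), 'tool_rot': array([-3.09528369e+00, -5.26219878e-01,  1.40126801e-04]), 'contact_force': array([ 0.81877188, -0.39187993,  0.7485445 ]), 'wrist_torque': array([0.02337578, 0.02192459, 0.00882068]), 'grip_force': 0.0, 'opening': 0.08520433320484026}
```

View pics/scene0.png

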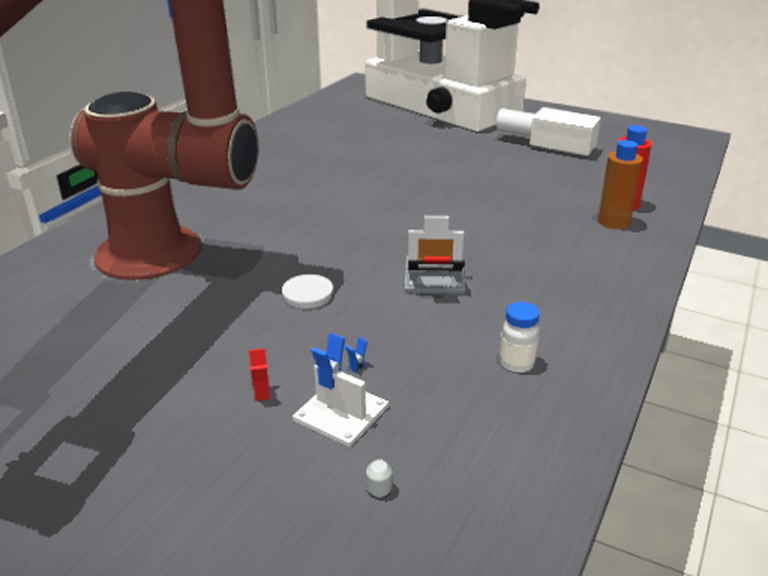

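View pics/top0.png

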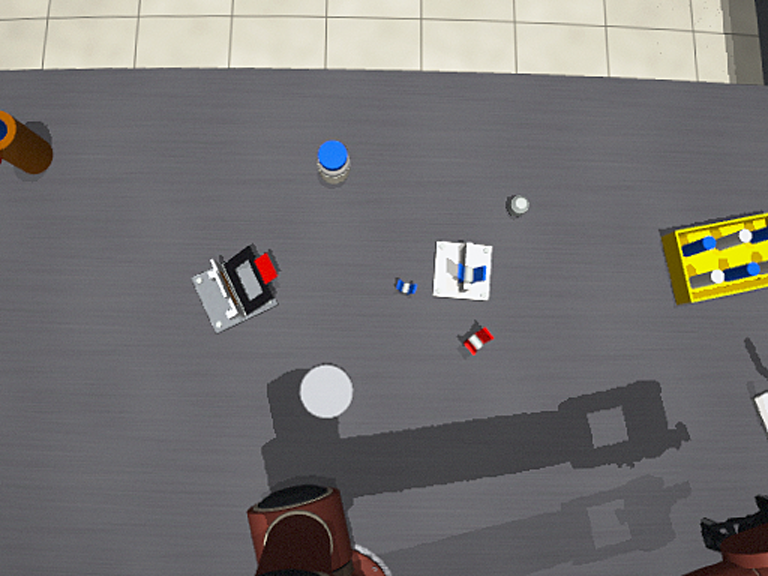

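Scene: the filter holder is at (435,255) and the rail at (340,400). Clamp candidates in top view: blue on the rail (470,272), a small loose blue one (405,287) and a red one (478,341). I choose the one on the rail (blue, larger). I'll check that with one close crop and measure.

Run:
```python
from h import *
T=load('top'); S=load('scene')
def c(im,b,s): 
    x0,y0,x1,y1=b; return cv2.resize(im['frame'][y0:y1,x0:x1,::-1],(400,300),interpolation=cv2.INTER_CUBIC)
a=np.vstack([np.hstack([c(T,(270,140,350,200),5),c(T,(120,160,200,220),5)]),np.hstack([c(S,(180,200,300,290),3),c(S,(250,130,330,190),5)])])
cv2.imwrite('pics/c1.png',a)
for n,im in(('top',T),('scene',S)):
    P=cloud(im); f=im['frame'].astype(int); r,g,b=f[...,0],f[...,1],f[...,2]
    for nm,m in(('blue',(b>r+60)&(b>g+40)),('red',(r>g+90)&(r>b+90)&(g<80))):
        m=m&(P[...,2]<.25)&(P[...,2]>.005)&(P[...,0]<1.1)
        k,l,st,ce=cv2.connectedComponentsWithStats(m.astype(np.uint8))
        for i in range(1,k):
            if st[i,4]>15:
                q=P[l==i]; print(n,nm,ce[i].round(),st[i,4],q.mean(0).round(3),np.percentile(q,2,axis=0).round(3),np.percentile(q,98,axis=0).round(3))
    # white/other: rail strip top z 0.07-0.08
    for nm,lo,hi,xy in(('railtop',.070,.082,(270,140,350,200)),('railfoot',.007,.017,(280,150,335,205)),('foot',.007,.017,(120,150,200,230)),('backtab',.112,.14,(100,140,220,240))):
        if n=='top':
            x0,y0,x1,y1=xy; Q=P[y0:y1,x0:x1].reshape(-1,3); Q=Q[(Q[:,2]>lo)&(Q[:,2]<hi)]
            if len(Q)>3:
                R=cv2.minAreaRect((Q[:,:2]*1000).astype(np.float32)); print(nm,len(Q),R)
```

```text
top blue [ 1. 86.] 38 [0.797 0.554 0.163] [0.786 0.55  0.153] [0.81  0.559 0.175]
top blue [221. 103.] 312 [0.775 0.011 0.1  ] [ 0.753 -0.011  0.089] [0.799 0.033 0.105]
top blue [506. 157.] 78 [ 0.66  -0.77   0.046] [ 0.652 -0.777  0.017] [ 0.67  -0.766  0.073]
top blue [466. 164.] 166 [ 0.634 -0.638  0.068] [ 0.625 -0.655  0.012] [ 0.646 -0.629  0.099]
top blue [307. 181.] 54 [ 0.577 -0.204  0.107] [ 0.565 -0.212  0.083] [ 0.589 -0.197  0.125]
top blue [495. 181.] 174 [ 0.59  -0.718  0.07 ] [ 0.58  -0.734  0.018] [ 0.602 -0.71   0.098]
top blue [319. 182.] 76 [ 0.575 -0.235  0.11 ] [ 0.564 -0.242  0.092] [ 0.586 -0.228  0.125]
top blue [266. 190.] 27 [ 0.562 -0.107  0.04 ] [ 0.555 -0.113  0.024] [ 0.569 -0.101  0.052]
top blue [274. 193.] 26 [ 0.555 -0.128  0.041] [ 0.548 -0.132  0.026] [ 0.563 -0.122  0.049]
top red [177. 179.] 176 [0.583 0.121 0.081] [0.563 0.104 0.069] [0.604 0.139 0.092]
top red [323. 223.] 68 [ 0.475 -0.251  0.058] [ 0.465 -0.262  0.039] [ 0.485 -0.241  0.072]
top red [313. 231.] 38 [ 0.455 -0.226  0.06 ] [ 0.445 -0.236  0.037] [ 0.466 -0.216  0.072]
railtop 8
[... 377 characters left out ...]
06), (43.92953872680664, 5.6571526527404785), 27.542417526245117)
scene blue [421.  95.] 290 [0.802 0.605 0.171] [0.783 0.545 0.153] [0.819 0.684 0.182]
scene blue [348. 209.] 326 [0.778 0.002 0.098] [ 0.755 -0.016  0.086] [0.8   0.031 0.102]
scene blue [219. 239.] 436 [ 0.577 -0.225  0.096] [ 0.564 -0.245  0.056] [ 0.589 -0.202  0.123]
scene blue [238. 234.] 149 [ 0.56  -0.121  0.033] [ 0.549 -0.137  0.008] [ 0.57  -0.106  0.05 ]
scene red [428. 112.] 192 [0.828 0.653 0.099] [0.813 0.637 0.01 ] [0.835 0.685 0.151]
scene red [291. 172.] 50 [0.588 0.11  0.087] [0.569 0.099 0.08 ] [0.605 0.122 0.092]
scene red [172. 248.] 319 [ 0.468 -0.246  0.046] [ 0.447 -0.265  0.007] [ 0.485 -0.224  0.07 ]
```

View pics/c1.png

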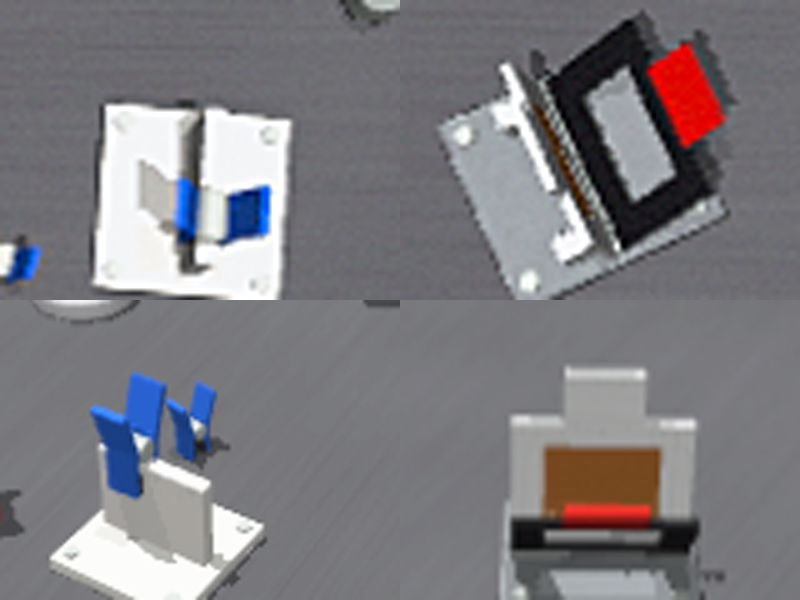

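The crops confirm the choice: the larger blue clamp straddles the rail strip (top-left crop at (215,210)). The cover is leaning out with its red tab at (685,95) in the top-right crop. From the measurements:

| Item | Position (m) | Direction |
|---|---|---|
| Clamp pivot | (.5765, -.2205, .083) | squeeze axis 85.5° |
| Tab point | (.551, .185, .125) | normal 117.5° |

First I'll close the fingers and push the cover shut from outside.

```bash
cat >> h.py <<'E'
from scipy.spatial.transform import Rotation as Rot
def plan(p,ydeg=None):
    o=ctrl.get_obs(); R=Rot.from_rotvec(o['tool_rot']).as_matrix()
    y=np.degrees(np.arctan2(R[1,1],R[0,1])); t=0
    if ydeg is not None:
        t=-((ydeg-y+90)%180-90)
        R=R@Rot.from_euler('z',t,degrees=True).as_matrix()
    d=R.T@(np.array(p)-o['tool_pos'])*100
    print('turn',round(t,1),'then shift cm',d.round(2),'| yaw',round(y,1),'pos',o['tool_pos'].round(4),'F',o['contact_force'].round(1),'open',round(o['opening'],4),'t',round(o['t'],2))
TAB=np.array([.5511,.1851]); NX=np.array([-.462,.887])
E
python3 -c "
from h import *
q=TAB-.135*NX
plan([*q,.20],117.5)"
```

```text
turn -8.2 then shift cm [ 66.33 -39.27   3.12] | yaw -70.7 pos [ 0.2064 -0.5893  0.2302] F [ 0.8 -0.4  0.7] open 0.0852 t 0.1
```

{"op": "send_rows", "data": {"rows": [[0,[0,0,0],-8.2],[0,[5.1,-3,0.2],0],[0,[5.1,-3,0.2],0],[0,[5.1,-3,0.2],0],[0,[5.1,-3,0.2],0],[0,[5.1,-3,0.2],0],[0,[5.1,-3,0.2],0],[0,[5.1,-3,0.2],0],[0,[5.1,-3,0.2],0],[0,[5.1,-3,0.2],0]], "newtons": 40}}

```text
t: 1.35
tool_pos: [0.4895, -0.1365, 0.2129]
tool_rot: [3.052, 0.747, -0.0]
contact_force: [1.3, -1.2, -1.1]
opening: -0.0
grip_force: 0.0
```

{"op": "send_rows", "data": {"rows": [[0,[5.1,-3,0.3],0],[0,[5.1,-3,0.3],0],[0,[5.1,-3,0.3],0],[0,[5.1,-3,0.3],0],[0,[0,0,0],0],[0,[0,0,0],0]]}}

```text
t: 2.1
tool_pos: [0.6141, 0.0621, 0.2006]
tool_rot: [3.051, 0.747, -0.002]
contact_force: [0.1, -0.3, -0.3]
opening: -0.0002
grip_force: 0.0
```

```bash
python3 -c "
from h import *
q=TAB-.135*NX
plan([*q,.075],117.5)"
```

```text
turn 0.0 then shift cm [ 0.11 -0.31 12.56] | yaw -62.5 pos [0.6141 0.0621 0.2006] F [ 0.1 -0.3 -0.3] open -0.0002 t 2.1
```

{"op": "send_rows", "data": {"rows": [[0,[0.1,0,4.2],0],[0,[0,0,4.2],0],[0,[0,0,4.1],0],[0,[0,0,0],0],[0,[0,-2,0],0],[0,[0,-2,0],0],[0,[0,-2,0],0],[0,[0,-2,0],0],[0,[0,-1.4,0],0],[0,[0,0,0],0]]}}

```text
t: 3.35
tool_pos: [0.5766, 0.1474, 0.0836]
tool_rot: [3.049, 0.748, 0.021]
contact_force: [1.4, -2.6, 17.0]
opening: 0.0
grip_force: 9.2
```

Run:
```python
from h import *
plan([*(TAB-.0195*NX),.075],117.5)
T=grab('top');S=grab('scene')
c=lambda im,b:cv2.resize(im['frame'][b[1]:b[3],b[0]:b[2],::-1],(400,300),interpolation=cv2.INTER_CUBIC)
cv2.imwrite('pics/c2.png',np.hstack([c(T,(120,150,200,210)),c(S,(240,120,340,195))]))
```

```text
turn 0.1 then shift cm [-0.53 -2.58  0.84] | yaw -62.4 pos [0.5766 0.1474 0.0836] F [ 1.4 -2.6 17. ] open 0.0 t 3.35
```

View pics/c2.png

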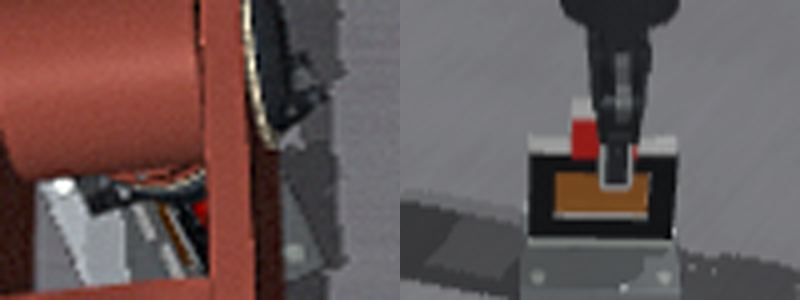

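The cover is nearly upright, with the red tab at (590,140) in the right crop. The upward force suggests the rising tab edge is catching on the finger's thicker part, so I'll raise the tool 1.5 cm and finish the push.

{"op": "send_rows", "data": {"rows": [[0,[-0.3,0,-1],0],[0,[0,0,-0.8],0],[0,[0,-1,0],0],[0,[0,-0.8,0],0],[0,[0,0,0],0]]}}

```text
t: 4.08
tool_pos: [0.56, 0.1615, 0.0934]
tool_rot: [-3.05, -0.748, 0.003]
contact_force: [-0.2, -0.7, -1.4]
opening: -0.0002
grip_force: 0.0
```

{"op": "send_rows", "data": {"rows": [[0,[0,-0.3,0],0],[0,[0,0,0],0]]}}

```text
t: 4.32
tool_pos: [0.5593, 0.1634, 0.0938]
tool_rot: [-3.051, -0.747, 0.002]
contact_force: [0.2, 1.1, -0.5]
opening: -0.0002
grip_force: 0.0
```

Run:
```python
from h import *
plan([*(TAB-.0195*NX),.09],117.5)
```

```text
turn 0.0 then shift cm [ 0.27 -0.35  0.38] | yaw -62.5 pos [0.5593 0.1634 0.0938] F [ 0.2  1.1 -0.5] open -0.0002 t 4.33
```

{"op": "send_rows", "data": {"rows": [[0,[0,-0.3,0],0],[0,[0,0,0],0]]}}

```text
t: 4.58
tool_pos: [0.5583, 0.1656, 0.094]
tool_rot: [3.051, 0.746, -0.0]
contact_force: [1.2, -2.2, -1.6]
opening: -0.0003
grip_force: 1.1
```

{"op": "send_rows", "data": {"rows": [[0,[0,-0.3,0],0],[0,[0,0,0],0]]}}

```text
t: 4.82
tool_pos: [0.5582, 0.1658, 0.0941]
tool_rot: [3.046, 0.745, 0.002]
contact_force: [6.2, -11.8, -3.8]
opening: -0.0004
grip_force: 5.8
```

{"op": "send_rows", "data": {"rows": [[0,[0,-0.2,0],0],[0,[0,0,0],0]]}}

```text
t: 5.08
tool_pos: [0.5581, 0.1659, 0.0942]
tool_rot: [3.042, 0.743, 0.004]
contact_force: [8.9, -15.4, -4.8]
opening: 0.0001
grip_force: 8.8
```

{"op": "send_rows", "data": {"rows": [[0,[0,1.5,0],0],[0,[0,3,0],0],[0,[0,2,-5],0],[6.5,[0,0,-5],0],[6.5,[0,0,-2],10.5],[6.5,[0,5,0],10.5],[6.5,[0,5,0],10.5],[6.5,[0,5,0],0],[6.5,[0,5,0],0],[6.5,[0,0,0],0]]}}

```text
t: 6.32
tool_pos: [0.5991, -0.0872, 0.2145]
tool_rot: [-3.139, 0.117, -0.0]
contact_force: [0.3, 0.7, 0.8]
opening: 0.0648
grip_force: 0.0
```

Run:
```python
from h import *
plan([.5765,-.2205,.2],85.5)
T=grab('top')
c=lambda im,b:cv2.resize(im['frame'][b[1]:b[3],b[0]:b[2],::-1],(400,300),interpolation=cv2.INTER_CUBIC)
cv2.imwrite('pics/c3.png',np.hstack([c(T,(120,150,200,210)),c(T,(270,140,350,200))]))
P=cloud(T); x0,y0,x1,y1=100,140,220,240
f=T['frame'].astype(int)[y0:y1,x0:x1]; Q=P[y0:y1,x0:x1]
m=(Q[...,2]>.113)&(Q[...,2]<.14); R=cv2.minAreaRect((Q[m][:,:2]*1000).astype(np.float32)); print(m.sum(),R,Q[m].mean(0))
m2=(f[...,0]>f[...,1]+90)&(f[...,0]>f[...,2]+90); print('red',Q[m2].mean(0),m2.sum(),Q[m2].max(0))
```

```text
turn 0.2 then shift cm [-1.21 13.47  1.44] | yaw -94.3 pos [ 0.5991 -0.0872  0.2145] F [0.3 0.7 0.8] open 0.0648 t 6.33
90 ((551.2887573242188, 185.22093200683594), (44.1296272277832, 9.88945198059082), 26.546476364135742) [0.55068793 0.18454041 0.12473555]
red [0.55252964 0.1825248  0.12395659] 43 [0.57275802 0.19479995 0.12983961]
```

View pics/c3.png

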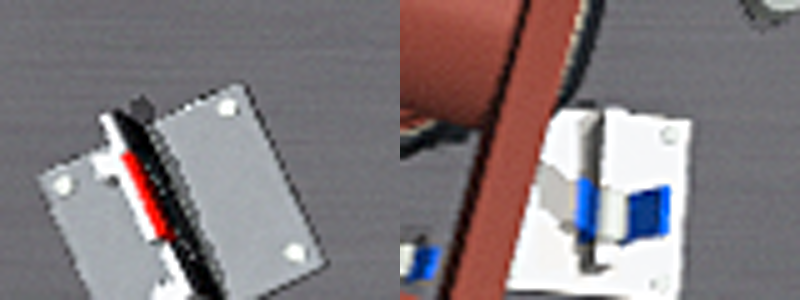

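The cover is shut: the tongue measures 44.1 × 9.9 mm, centred at (.5513, .1852), with the red tab at (145,195) in the left crop. The clamp is unchanged on the rail. Going for it now.

{"op": "send_rows", "data": {"rows": [[6.5,[-0.6,5,0],0],[6.5,[-0.6,5,0],0],[6.5,[0,3.5,0],0],[6.5,[0,0,0],0],[6.5,[0,0,4],0],[6.5,[0,0,4],0],[6.5,[0,0,4.2],0],[6.5,[0,0,0],0],[6.5,[0,0,0],0]]}}

```text
t: 7.5
tool_pos: [0.5792, -0.2176, 0.0941]
tool_rot: [3.139, -0.108, 0.003]
contact_force: [-0.1, -0.1, 0.3]
opening: 0.065
grip_force: 0.0
```

Run:
```python
from h import *
plan([.5765,-.2205,.092],85.5)
```

```text
turn 0.6 then shift cm [-0.25  0.31  0.21] | yaw -93.9 pos [ 0.5792 -0.2176  0.0941] F [-0.1 -0.1  0.3] open 0.065 t 7.5
```

{"op": "send_rows", "data": {"rows": [[6.5,[-0.25,0.3,0.2],0],[4,[0,0,0],0],[3,[0,0,0],0],[2,[0,0,0],0],[2,[0,0,0],0],[2,[0,0,0],0],[2,[0,0,0],0],[2,[0,0,0],0]], "newtons": 45}}

```text
t: 8.5
tool_pos: [0.5789, -0.2227, 0.0964]
tool_rot: [3.136, -0.11, 0.014]
contact_force: [-0.7, 2.1, 13.6]
opening: 0.021
grip_force: 42.8
```

{"op": "send_rows", "data": {"rows": [[2,[0,0,-1],0],[2,[0,0,-2],0],[2,[0,0,-3],0],[2,[0,0,-4],0],[2,[0,0,-4],0],[2,[0,0,0],0],[2,[0,0,0],0]]}}

```text
t: 9.38
tool_pos: [0.5748, -0.221, 0.2298]
tool_rot: [-3.139, 0.11, 0.001]
contact_force: [0.3, -0.3, -1.4]
opening: 0.021
grip_force: 41.8
```

Run:
```python
from h import *
plan([*TAB,.23],117)
S=grab('scene');save(S,'c4.png',(160,150,300,290),4)
P=cloud(S);f=S['frame'].astype(int);m=(f[...,2]>f[...,0]+60)&(f[...,2]>f[...,1]+40)&(P[...,0]<.65)&(P[...,1]<-.16)&(P[...,2]>.05)
q=P[m];print(m.sum(),q.mean(0),np.percentile(q,2,axis=0),np.percentile(q,98,axis=0))
```

```text
turn -31.0 then shift cm [ 16.33 -37.26   0.  ] | yaw -94.0 pos [ 0.5748 -0.221   0.2298] F [ 0.3 -0.3 -1.4] open 0.021 t 9.38
321 [ 0.57645179 -0.22770912  0.22140495] [ 0.56066049 -0.2415769   0.19290241] [ 0.58595157 -0.20724719  0.25968684]
```

View pics/c4.png

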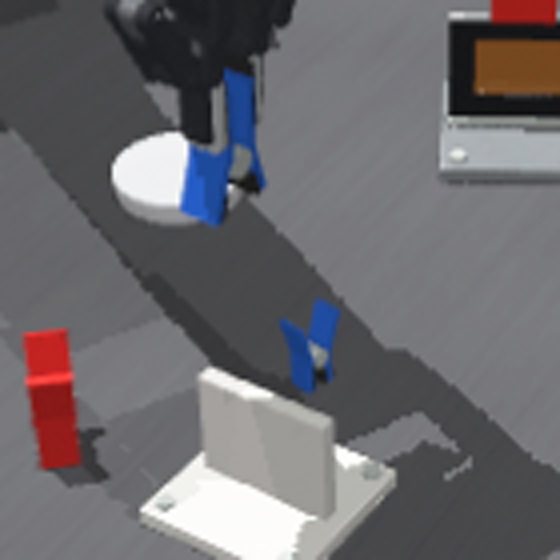

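The clamp came off the rail, held between the fingers at (225,150). The rail is empty and the cover is still shut at (505,70). Next I'll check the clamp's offset and tilt in the grip from the same cloud.

Run:
```python
from h import *
S=load('scene');P=cloud(S);f=S['frame'].astype(int);m=(f[...,2]>f[...,0]+60)&(f[...,2]>f[...,1]+40)&(P[...,0]<.65)&(P[...,1]<-.16)&(P[...,2]>.05)
k,l,st,ce=cv2.connectedComponentsWithStats(cv2.erode(m.astype(np.uint8),np.ones((1,1))))
for i in range(1,k):
    if st[i,4]<20: continue
    q=P[l==i]; print('comp',st[i],q[:,2].min(),q[:,2].max())
    for z in np.arange(.185,.27,.008):
        s=q[(q[:,2]>=z)&(q[:,2]<z+.008)]
        if len(s)>3: print(round(z,3),len(s),s[:,0].min().round(4),s[:,0].max().round(4),s[:,1].min().round(4),s[:,1].max().round(4))
```

```text
comp [205 167  21  39 321] 0.19160906312142156 0.2613251302459394
0.185 8 0.5601 0.5808 -0.242 -0.2392
0.193 46 0.5593 0.5851 -0.2452 -0.2035
0.201 50 0.56 0.5843 -0.2403 -0.2072
0.209 46 0.5594 0.5848 -0.2378 -0.2056
0.217 57 0.5612 0.5856 -0.2363 -0.211
0.225 28 0.5764 0.5862 -0.2343 -0.2098
0.233 19 0.5756 0.5864 -0.2319 -0.213
0.241 23 0.5775 0.5865 -0.2306 -0.2132
0.249 25 0.573 0.587 -0.2326 -0.2113
0.257 19 0.571 0.586 -0.2304 -0.2112
```

{"op": "send_rows", "data": {"rows": [[2,[0,0,0],-10.3],[2,[0,0,0],-10.3],[2,[0,0,0],-10.4],[2,[2,-4.5,0],0],[2,[2,-4.6,0],0],[2,[2,-4.6,0],0],[2,[2,-4.6,0],0],[2,[2,-4.6,0],0],[2,[2,-4.6,0],0],[2,[2,-4.6,0],0]]}}

```text
t: 10.68
tool_pos: [0.5529, 0.1298, 0.228]
tool_rot: [-3.054, -0.733, 0.006]
contact_force: [0.6, 0.8, -1.2]
opening: 0.0206
grip_force: 41.9
```

{"op": "send_rows", "data": {"rows": [[2,[2.3,-5,0],0],[2,[0,0,0],0],[2,[0,0,0],0]]}}

```text
t: 11.05
tool_pos: [0.5513, 0.183, 0.2286]
tool_rot: [3.054, 0.734, -0.005]
contact_force: [-0.4, -0.9, -0.1]
opening: 0.0206
grip_force: 41.9
```

Run:
```python
from h import *
plan([*(TAB),.1413],117)
```

```text
turn 0.0 then shift cm [ 0.11 -0.19  8.73] | yaw -63.0 pos [0.5513 0.183  0.2286] F [-0.4 -0.9 -0.1] open 0.0206 t 11.05
```

{"op": "send_rows", "data": {"rows": [[2,[0.3,-0.2,2],0],[2,[0,0,2],0],[2,[0,0,0],0]]}}

```text
t: 11.42
tool_pos: [0.5519, 0.1854, 0.1862]
tool_rot: [-3.055, -0.731, 0.011]
contact_force: [-0.7, -0.2, -0.2]
opening: 0.0207
grip_force: 41.9
```

Run:
```python
from h import *
plan([*(TAB),.1413],117)
S=grab('scene');save(S,'c5.png',(240,80,340,180),5)
P=cloud(S);f=S['frame'].astype(int);m=(f[...,2]>f[...,0]+60)&(f[...,2]>f[...,1]+40)&(P[...,0]<.65)&(P[...,1]>.1)&(P[...,1]<.3)&(P[...,2]>.05)
hy=np.array([-NX[1],NX[0]]);hy/=np.linalg.norm(hy)
q=P[m];q=q[(abs(q[:,:2]-TAB)<.05).all(1)]
Q=np.c_[(q[:,:2]-TAB)@NX,(q[:,:2]-TAB)@hy,q[:,2]]*1000;print(len(q))
for z in range(120,215,10):
    s=Q[(Q[:,2]>=z)&(Q[:,2]<z+10)]
    if len(s)>2: print(z,len(s),s.min(0).round(1),s.max(0).round(1))
```

```text
turn -0.1 then shift cm [-0.05 -0.    4.49] | yaw -63.1 pos [0.5519 0.1854 0.1862] F [-0.7 -0.2 -0.2] open 0.0207 t 11.43
139
150 35 [-22.9  -8.3 150.1] [-12.2  12.4 159.8]
160 38 [-23.5  -8.6 160.3] [-10.1  12.5 169.9]
170 30 [-20.1  -8.4 170.5] [ -8.   12.7 180. ]
180 19 [-17.4 -10.9 180. ] [  7.2  13.  189.6]
190 7 [-15.7  10.5 191.1] [  7.1  13.  198.2]
200 4 [-14.7  10.2 200.8] [  6.5  11.1 209.8]
210 5 [-19.   10.3 211.6] [  8.7  11.4 215.3]
```

View pics/c5.png

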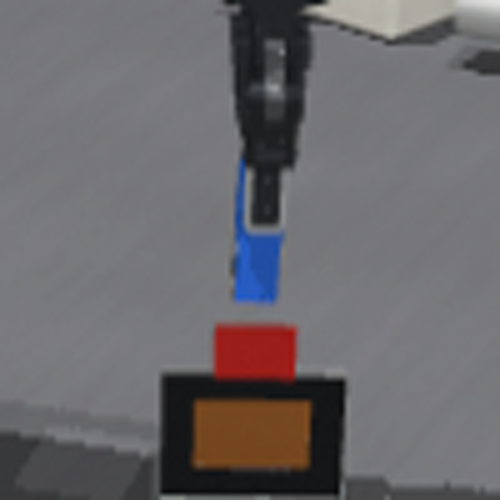

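The clamp (jaw bottom at (255,300)) hangs centred above the red tab (255,350) and looks upright. Lowering it.

{"op": "send_rows", "data": {"rows": [[2,[0,0,1.5],0],[2,[0,0,1],0],[2,[0,0,1],0],[2,[0,0,0.6],0],[2,[0,0,0.3],0],[2,[0,0,0],0],[2,[0,0,0],0]]}}

```text
t: 12.35
tool_pos: [0.5541, 0.1866, 0.1468]
tool_rot: [3.055, 0.733, 0.002]
contact_force: [-0.1, 0.5, 0.3]
opening: 0.0207
grip_force: 42.1
```

Run:
```python
from h import *
plan([*(TAB),.1413],117)
```

```text
turn 0.0 then shift cm [-0.34 -0.    0.55] | yaw -63.0 pos [0.5541 0.1866 0.1468] F [-0.1  0.5  0.3] open 0.0207 t 12.35
```

{"op": "send_rows", "data": {"rows": [[2,[-0.2,0,0.3],0],[2,[0,0,0],0],[2,[0,0,0],0]]}}

```text
t: 12.72
tool_pos: [0.554, 0.1865, 0.1465]
tool_rot: [-3.054, -0.733, -0.009]
contact_force: [-1.2, 0.9, 8.0]
opening: 0.0202
grip_force: 43.1
```

{"op": "send_rows", "data": {"rows": [[2,[0,0,0.3],0],[2,[0,0,0],0],[2,[0,0,0],0]]}}

```text
t: 13.1
tool_pos: [0.5542, 0.1865, 0.1463]
tool_rot: [-3.054, -0.734, -0.01]
contact_force: [-6.1, -0.2, 19.5]
opening: 0.0206
grip_force: 44.6
```

Contact comes at TCP z .1465. That matches the grip geometry (pivot 13.4 mm below the TCP), so the barrel is on the edge. I'll release in small steps while following downward.

{"op": "send_rows", "data": {"rows": [[2.4,[0,0,0.1],0],[2.8,[0,0,0.1],0],[3.2,[0,0,0.1],0],[3.6,[0,0,0.1],0],[4,[0,0,0.1],0],[4.4,[0,0,0.1],0],[4.8,[0,0,0.1],0],[5.4,[0,0,0],0],[6.2,[0,0,0],0],[6.8,[0,0,0],0]]}}

```text
t: 14.35
tool_pos: [0.5517, 0.1856, 0.1328]
tool_rot: [-3.055, -0.733, 0.001]
contact_force: [0.4, 0.1, 0.3]
opening: 0.068
grip_force: 0.0
```

Run:
```python
from h import *
plan([*(TAB),.1413],117)
S=grab('scene');save(S,'c6.png',(240,80,340,180),5)
P=cloud(S);f=S['frame'].astype(int);m=(f[...,2]>f[...,0]+60)&(f[...,2]>f[...,1]+40)&(P[...,2]>.05)
hy=np.array([-NX[1],NX[0]]);hy/=np.linalg.norm(hy)
q=P[m];q=q[(abs(q[:,:2]-TAB)<.05).all(1)]
Q=np.c_[(q[:,:2]-TAB)@NX,(q[:,:2]-TAB)@hy,q[:,2]]*1000;print(len(q))
for z in range(90,185,8):
    s=Q[(Q[:,2]>=z)&(Q[:,2]<z+8)]
    if len(s)>2: print(z,len(s),s.min(0).round(1),s.max(0).round(1))
```

```text
turn -0.0 then shift cm [-0.08  0.01 -0.85] | yaw -63.0 pos [0.5517 0.1856 0.1328] F [0.4 0.1 0.3] open 0.068 t 14.35
72
98 5 [-14.5  -8.1 102.5] [ -8.3   8.1 105.8]
106 18 [-18.4 -10.7 106.1] [ -6.9   8.1 112.3]
114 25 [-19.  -10.6 114.2] [ -9.3   8.4 122. ]
122 9 [-16.4  -9.9 122.4] [-11.6   8.8 127.6]
154 3 [-18.1   9.7 155.2] [-15.8   9.9 160.7]
162 10 [-23.3 -10.2 165.6] [ 18.   10.3 169.8]
```

View pics/c6.png

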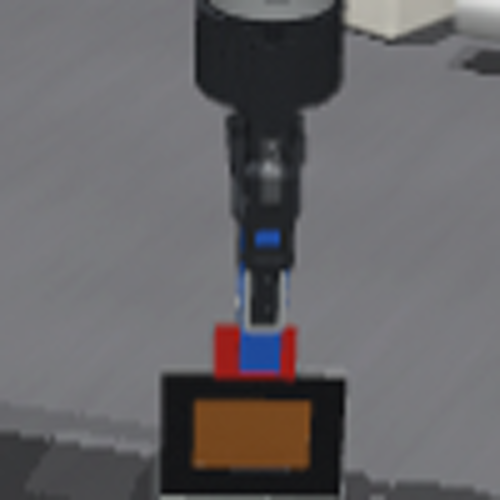

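The clamp's jaws straddle the red tab at (260,350), bottom at z ≈ .103, and the fingers are free. Withdrawing straight up and checking.

{"op": "send_rows", "data": {"rows": [[8,[0,0,-0.5],0],[8,[0,0,-2],0],[8,[0,0,-4],0],[8,[0,0,-5],0],[8,[0,5,0],0],[8,[0,6,0],0],[8,[0,6,0],0],[8,[0,6,0],0],[8,[0,0,0],0]]}}

```text
t: 15.52
tool_pos: [0.6578, -0.0231, 0.2498]
tool_rot: [3.055, 0.725, 0.002]
contact_force: [0.2, 0.0, -0.3]
opening: 0.08
grip_force: 0.0
```

Run:
```python
from h import *
hy=np.array([-NX[1],NX[0]]);hy/=np.linalg.norm(hy)
out=[]
for n,b in(('top',(120,150,200,210)),('scene',(240,110,340,185))):
    S=grab(n);out.append(cv2.resize(S['frame'][b[1]:b[3],b[0]:b[2],::-1],(400,300),interpolation=cv2.INTER_CUBIC))
    P=cloud(S);f=S['frame'].astype(int);m=(f[...,2]>f[...,0]+60)&(f[...,2]>f[...,1]+40)&(P[...,2]>.05)
    q=P[m];q=q[(abs(q[:,:2]-TAB)<.05).all(1)]
    Q=np.c_[(q[:,:2]-TAB)@NX,(q[:,:2]-TAB)@hy,q[:,2]]*1000;print(n,len(q))
    for z in range(94,185,8):
        s=Q[(Q[:,2]>=z)&(Q[:,2]<z+8)]
        if len(s)>2: print(z,len(s),s.min(0).round(1),s.max(0).round(1))
cv2.imwrite('pics/c7.png',np.hstack(out))
```

```text
top 158
118 4 [-12.9   8.2 120.5] [ 10.5   8.9 125.8]
134 16 [ -9.9 -12.5 134.2] [  9.7   8.8 142. ]
142 22 [-12.7 -13.9 143. ] [ 12.3   9.4 148.9]
150 27 [-16.1 -15.  150.3] [ 16.    8.8 157.9]
158 25 [-18.3 -14.7 158.7] [ 17.8   8.4 165.6]
166 51 [-22.5 -16.5 166.7] [ 24.4   8.8 173.9]
174 9 [-21.9 -13.4 174.1] [ 22.6   8.3 178.7]
scene 178
102 17 [-17.7 -10.7 104.7] [-10.1   8.1 109.9]
110 18 [-20.  -10.9 110. ] [ -7.5   8.5 117.7]
118 22 [-22.8 -10.3 118.2] [ -7.3   8.4 125.7]
126 18 [-19.3  -7.3 126. ] [-11.2   8.7 133.9]
134 14 [-18.6  -4.3 135.8] [-10.4   9.1 140.2]
142 12 [-20.6  -4.  142.1] [-14.6   9.5 149.7]
150 17 [-20.9  -3.7 150. ] [ 13.    9.9 157.8]
158 29 [-24.6  -5.  158.1] [ 18.7  10.1 165.9]
166 30 [-25.9  -2.9 166.2] [ 19.9  10.3 173.3]
```

View pics/c7.png

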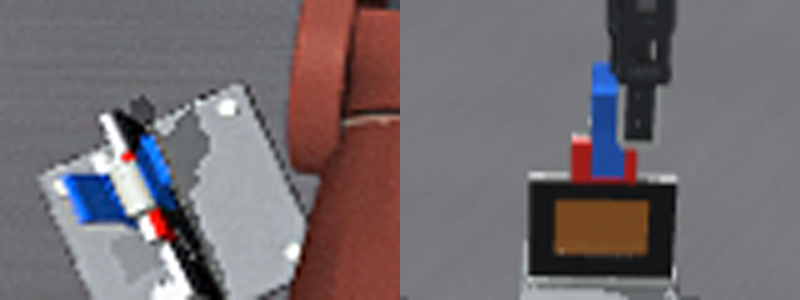

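Run:
```python
from h import *
for n in('top','scene'):
    S=load(n);P=cloud(S);f=S['frame'].astype(int);d=np.hypot(P[...,0]-TAB[0],P[...,1]-TAB[1])
    m=(f[...,2]>f[...,0]+60)&(f[...,2]>f[...,1]+40)&(P[...,2]>.09)&(d<.05)
    print(n,np.percentile(P[m][:,2],[1,2,50,95,98,99.5]).round(4))
    w=(np.ptp(f,axis=2)<40)&(f.mean(2)>150)&(d<.008)&(P[...,2]>.12); print('barrel',w.sum(),np.percentile(P[w][:,2],[5,50,80,95]).round(4) if w.sum() else '')
    r=(f[...,0]>f[...,1]+90)&(f[...,0]>f[...,2]+90)&(d<.03)&(P[...,2]>.118);print('tabtop',np.median(P[r][:,2]) if r.sum() else '')
```

```text
top [0.1163 0.1231 0.1608 0.1742 0.1764 0.1778]
barrel 34 [0.1375 0.1413 0.1434 0.1443]
tabtop 0.12472437297182581
scene [0.106  0.1065 0.1411 0.1709 0.1727 0.1734]
barrel 0 
tabtop 0.12325419490965406
```

The final view shows the clamp square over both tabs:

- **Height:** the barrel crown is at about .142 m, against a nominal .141, so it is seated.
- **Centring:** within about 3 mm along the edge.
- **Cover and arm:** the cover is shut, and the arm is about 23 cm away.

Handing in.

```bash
python3 -c "
from station import ctrl
print(ctrl.finish_job())"
```

```text
the job is handed in; nothing more can be done
None
```

The cover is shut and the blue clamp is clipped square over both tabs with its barrel down. I handed the job in at about 15.6 s; no verdict was returned, and I did not re-measure the dish, bottle and objective at the end.

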